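# Close and lock a gasketed counter power box with two push-and-turn fasteners

### The job

Close up the power and data box on the pharmacy counter: lower its cover gently onto the seal without slamming it, then press each of the two yellow wing fasteners down until you feel it bottom and turn it a quarter turn clockwise until it catches, so that both hold the cover fully shut. Never push a fastener down with more than 20 N, which would break its receptacle, or force it round before it is down, and leave the cartons, pill jar, screwdriver, mouse and stapler where they are.

Things in the scene. Friction and masses are not known exactly. Their poses are not given: they have to be found in the camera images.
- box: Grey power and data enclosure fixed to the counter, 200 mm deep (its x, front edge at -x towards the robot), 280 mm wide (its y), 85 mm high, open at the top under its cover; small feet and cable glands stand out up to 35 mm at its sides. Origin: centre of its underside; z up. It does not move.
- cover_hinge (a point): Middle of the cover's hinge line, along the box's far edge: 100 mm behind the box's origin (+x of the box) and 85 mm above the counter.
- cover_edge (a point): Point on the upper face of the beige cover, midway between the two fasteners, 190 mm from the hinge line and 14 mm from its front edge: the place to push it down. The cover is a plate 208 x 292 x 10 mm; shut, its upper face lies 12 mm above the hinge line (97 mm above the counter). Its own z is the normal of that face.
- cover (a joint): Opening angle of the cover, rad: 0 fully shut, growing as the front edge lifts. It starts half open (0.55 to 0.95) and stays where it is left by a stiff hinge (1 to 6 N at the front edge moves it). A rubber seal under the front edge holds it up by up to 3 mm (0.015 rad) until the fasteners pull it down.
- left_wing (a point): Centre of the yellow wing of the left fastener (at the cover's +y front corner, left seen from the robot). The wing is a bar 36 mm long (its x), 12 mm thick (its y: the faces to pinch), 25 mm high, standing on a round black flange 40 mm across. With the cover shut nothing else stands within 60 mm of it.
- left_flange (a point): Centre of the top of the left fastener's black flange, 12.5 mm below the wing's centre; fingertips straddling the wing can push on it. A spring holds the head up (4 N, plus 0.35 N per mm down). It turns (below 0.1 N m) only within the last 1.5 mm before a hard bottom stop 5.5 to 14 mm down: each fastener and box differs, so feel for it. Over 20 N breaks the receptacle.
- left_turn (a joint): Turn of the left fastener, rad: 0 unlocked (wing front to back along the box's x, towards the red mark), growing clockwise seen from above, to a hard end stop just past 1.57 (wing parallel to the front edge, towards the green mark). Let go there, it springs up 3.5 mm and its cross pin catches; not pressed far enough or let go earlier, it does not.
- right_wing (a point): Centre of the yellow wing of the right fastener (at the cover's -y front corner, right seen from the robot). The wing is a bar 36 mm long (its x), 12 mm thick (its y: the faces to pinch), 25 mm high, standing on a round black flange 40 mm across. With the cover shut nothing else stands within 60 mm of it.
- right_flange (a point): Centre of the top of the right fastener's black flange, 12.5 mm below the wing's centre; fingertips straddling the wing can push on it. A spring holds the head up (4 N, plus 0.35 N per mm down). It turns (below 0.1 N m) only within the last 1.5 mm before a hard bottom stop 5.5 to 14 mm down: each fastener and box differs, so feel for it. Over 20 N breaks the receptacle.
- right_turn (a joint): Turn of the right fastener, rad: 0 unlocked (wing front to back along the box's x, towards the red mark), growing clockwise seen from above, to a hard end stop just past 1.57 (wing parallel to the front edge, towards the green mark). Let go there, it springs up 3.5 mm and its cross pin catches; not pressed far enough or let go earlier, it does not.
- carton_green_center (a point): Bystander: white medicine carton with a green band, 118 x 52 x 38 mm, lying to the left of the box; this point is its centre.
- carton_blue_center (a point): Bystander: white medicine carton with a blue band, 90 x 60 x 30 mm, to the right of the box; this point is its centre.
- pill_bottle_center (a point): Bystander: upright amber pill jar with white cap, 42 mm across, 78 mm high, to the right of the box; this point is its centre.
- mouse_center (a point): Bystander: black computer mouse, about 95 x 60 x 34 mm; this point is its centre.
- stapler_center (a point): Bystander: blue and grey stapler, 130 x 34 x 48 mm; this point is its centre.
- screwdriver_grip (a point): Bystander: screwdriver with red handle, 170 mm long, lying on the counter in front of the box; this point is on its handle.

How it is judged (in metres and radians):
On the way, in this order (a step that is already met when the one before it is completed fails the run):
1. the cover is lowered onto its seal (value of joint cover below 0.03 rad), for 0.1 s.
2. the first of the two fasteners is turned to its catch (value of joint any of left_turn, right_turn above 1.45 rad), for 0.2 s.
At the end, for the whole second after the job is handed in: Both fasteners are caught at the end of their quarter turn (each turned more than 1.45 rad of the 1.57) and hold the cover fully shut against its seal (opening below 0.006 rad, about 1 mm at the front edge), with nothing else holding it (value of joint cover below 0.006 rad and value of joint each of left_turn, right_turn above 1.45 rad); the robot touches nothing.
It fails at once if a fastener is forced: its cross pin presses on its receptacle in the box with more than 16.5 N (pushed down on the bottom stop with over 20 N, or turned hard against the slot before it is down) (contact force between box and left_turn above 16.5 N or contact force between box and right_turn above 16.5 N).
It fails at once if the cover is slammed (it swings shut faster than 2 rad/s) (velocity of joint cover below -2 rad/s).
It fails at once if a carton, the pill jar, the screwdriver, the mouse or the stapler is moved by more than 20 mm (distance of any of carton_green_center, carton_blue_center, pill_bottle_center, mouse_center, stapler_center, screwdriver_grip from where it was at the start of the episode above 0.02 m).
It also fails if it takes over 72 s, if anything falls off the work surface, if the arm or the gripper's body presses on something with over 40 N, if the wrist force passes 120 N, or if a joint passes its speed limit or range.

### The arm

A 7-joint arm with a two-finger parallel gripper is mounted at the origin on the work surface. World frame = base frame: x ahead of the robot, y to its left, z up, the work surface at z = 0. Lengths are in mm, angles in rad, forces in N, time in s.
With the tool pointing down it reaches from about 350 to 775 mm from the base axis. Payload 3.1 kg.
Tool frame: the origin (TCP) lies at the very end of the fingers, on their centre line; the grasp point (between the pads) lies 19 mm behind it (env.grasp_offset is the distance from the TCP to the grasp point, in mm); z points along the fingers, y is the line along which they close (so a half turn about z gives the same grasp; the last joint's range is limited). The gripper opens to 85 mm and grips with 20 to 120 N. Pads are 22 mm wide; open, the fingers measure 114 mm over their backs; the gripper's body (76 mm by 85 mm) begins 54 mm behind the grasp point. The pads swing forward as they close: fully open they stand 13 mm farther back than shut.
Start: joints at [-1.346, 0.311, 0.014, 1.512, -0.004, 1.319, -0.027], TCP at [144.977, 530.565, 231.304] pointing down, gripper open.
Joint ranges: [-2.7, 2.7], [-0.3, 1.91], [-1.27, 1.3], [0.12, 2.57], [-1.44, 4.58], [0.2, 2.03], [-3.05, 3.05]. Speed limits (rad/s): [2.79, 2.79, 3.14, 3.14, 3.14, 3.14, 3.14].

### API

Orientations are given as a unit quaternion [x, y, z, w].
In Python, from bench import env gives the robot as it stands. The module is installed in compiled form; this text tells all that it offers.
- The arm moves only by the tool arm_command, never from a script. Its argument "series" is a list of rows, each a list of 7 numbers: the turn, a rotation vector about the tool's x, y, z in rad, then the shift along the tool's x, y, z in m, then the gripper's target within -1 to 1 (shut at 1, half-way at 0, fully open at -1). A call has exactly 5 rows; each row is the pose to reach, as a shift and turn from the pose commanded when the call began, along the tool's axes at that moment; what a row does not reach only later rows make up. A row lasts 1/12 s, in which the tool goes at most 41.7 mm and 7.16 degrees, less where a joint would pass 70% of its speed; a pose out of reach is approached as far as the arm can. A call with a gripper value outside its range is refused whole. The fingers move at their own pace and stop on an object; "newtons" is the grip in N (left out, the last holds). Time passes only in rows, so rows that repeat a pose let the fingers close, or fill a call up. It gives the time, the measured TCP pose, the force, the opening and the grip force at its end, in the units of the state.
- env.get_state(): the state, without advancing time (a new reading comes with each control period).
- env.capture(name): name is "side" or "top" or "wrist"; returns a dict with "image" (480x640x3 uint8, red, green, blue), "fx", "fy", "cx", "cy" (pixels), "pose" (4x4, takes a point from camera to world coordinates). Camera axes: x right, y up, looking along -z (the intrinsics and any distortion apply to the point x, -y, -z); pixel columns grow to the right and rows downward; lengths in mm; the calibration is good to about 2 mm. A picture is of the moment at which its call begins. There is no depth.
- env.hand_in(): hands the job in; it is judged then, once.
The state is a dict: "clock": time; "qpos": joint angles; "qd": joint speeds; "joint_torque": joint torques, N m; "position": TCP position; "ee_rot": TCP orientation; "ft_force": force on the tool from outside, world axes, zero at the start; "ft_torque": the same for the moment, N m; "finger_gap": opening from 0.0 (shut) to 1.0 (fully open); "grasp_force": force on a finger pad.
Only numpy, scipy, OpenCV 4.12 (cv2) and the standard library are available. Lean on these libraries where they do the work, as an engineer would, in place of code of your own. Each camera call takes 0.05 s, during which the arm holds its last target. There are 200 camera calls.

## Working session

There is one attempt and no reset: what is moved stays moved. The work goes in short steps, Python scripts to look and compute and a tool call to move; the robot and the scene stay as the last step left them, time stands still between calls to the robot, and variables do not carry over. Pictures are saved under pics/ and viewed, at most 10 in all, crops included, and the job is handed in when it is done.

Besides the shell and the picture viewer there is one more tool, called after "Call:" as a command line: name --pt "numbers of a row" for each row, then --argument value for the rest. arm_command: Moves the arm, as the interface text tells. Its arguments: {"type":"object","properties":{"series":{"type":"array"},"newtons":{"type":"number"}},"required":["series"]}

```bash
mkdir -p pics; cat > h.py <<'E'
from bench import env
import numpy as np, cv2
from scipy.spatial.transform import Rotation as R
def snap(n,f):
    c=env.capture(n); cv2.imwrite(f'pics/{f}.png',c['image'][:,:,::-1]); np.savez(f'pics/{f}.npz',**{k:v for k,v in c.items()}); return c
def ray(c,u,v):
    K=np.array([[c['fx'],0,c['cx']],[0,c['fy'],c['cy']],[0,0,1.]])
    d=np.array([(u-c['cx'])/c['fx'],-(v-c['cy'])/c['fy'],-1.]); P=np.array(c['pose'])
    return P[:3,3],P[:3,:3]@d
def atz(c,u,v,z):
    o,d=ray(c,u,v); return o+d*(z-o[2])/d[2]
def proj(c,p):
    P=np.linalg.inv(np.array(c['pose'])); q=P[:3,:3]@p+P[:3,3]
    return c['cx']+c['fx']*q[0]/-q[2], c['cy']-c['fy']*q[1]/-q[2]
E
python3 - <<'E'
from h import *
for n in ('top','side'):
    c=snap(n,n+'0'); print({k:v for k,v in c.items() if k!='image'})
s=env.get_state(); print({k:np.round(v,3) for k,v in s.items()}, env.grasp_offset)
E
```

```text
{'fx': 535.0346487222654, 'fy': 535.0346487222654, 'cx': 319.83275866283105, 'cy': 241.7171555281783, 'pose': array([[ 1.69262746e-02,  9.88938351e-01, -1.47358198e-01,
         3.73763380e+02],
       [-9.99836143e-01,  1.76870775e-02,  3.85406568e-03,
         2.82520052e+01],
       [ 6.41776923e-03,  1.47268817e-01,  9.89075684e-01,
         1.33220531e+03],
       [ 0.00000000e+00,  0.00000000e+00,  0.00000000e+00,
         1.00000000e+00]])}
{'fx': 583.5244670373963, 'fy': 583.5244670373963, 'cx': 316.64545058284796, 'cy': 246.44626250095175, 'pose': array([[ 8.41738049e-01,  3.17259648e-01, -4.36833347e-01,
        -1.68279307e+02],
       [-5.39843462e-01,  4.84426339e-01, -6.88404066e-01,
        -1.13278680e+03],
       [-6.78925286e-03,  8.15277522e-01,  5.79030629e-01,
         1.05888538e+03],
       [ 0.00000000e+00,  0.00000000e+00,  0.00000000e+00,
         1.00000000e+00]])}
{'clock': np.float64(0.1), 'qpos': array([-1.346,  0.312,  0.014,  1.513, -0.004,  1.319, -0.027]), 'qd': array([-0.001, -0.004,  0.001, -0.002,  0.   , -0.001,  0.   ]), 'joint_torque': array([ 1.0000e-03, -3.8086e+01,  1.4700e-01, -2.3124e+01,  1.2000e-02,
        8.0000e-03, -0.0000e+00]), 'position': array([144.827, 529.904, 230.336]), 'ee_rot': array([ 0.133,  0.991, -0.001, -0.   ]), 'ft_force': array([-0.7  ,  0.17 , -0.247]), 'ft_torque': array([0.011, 0.038, 0.01 ]), 'grasp_force': np.float64(0.0), 'finger_gap': np.float64(1.002)} 18.700000000000003
```

View pics/top0.png

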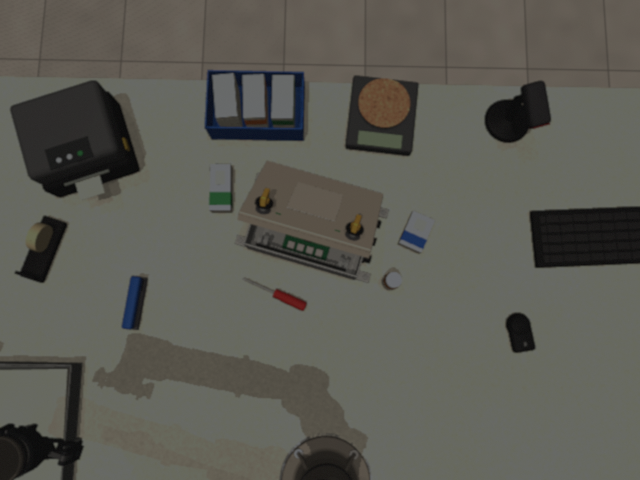

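View pics/side0.png

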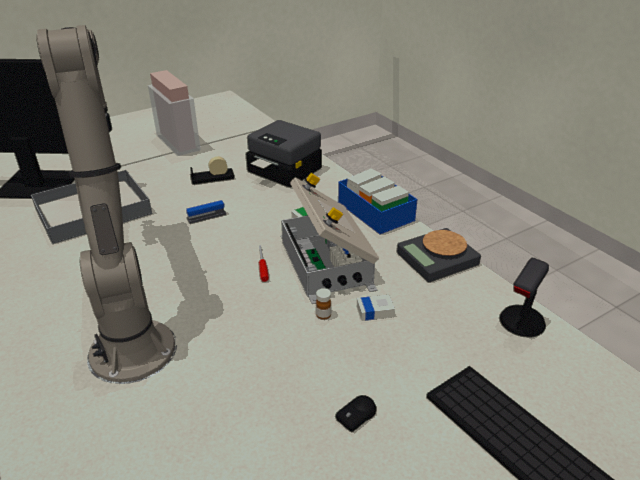

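The top view has the box around (310,220), with the wings at about (265,200) and (356,226). The side view shows the cover half open. I'll enlarge both to get keypoints.

```bash
python3 - <<'E'
import cv2,numpy as np
a=cv2.imread('pics/top0.png')[150:290,225:400]; b=cv2.imread('pics/side0.png')[165:305,270:390]
a=cv2.convertScaleAbs(a,alpha=1.8)
cv2.imwrite('pics/ta.png',cv2.resize(a,None,fx=4,fy=4,interpolation=2)); cv2.imwrite('pics/sb.png',cv2.resize(b,None,fx=4,fy=4,interpolation=2))
E
```

```text
(no output)
```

View pics/ta.png

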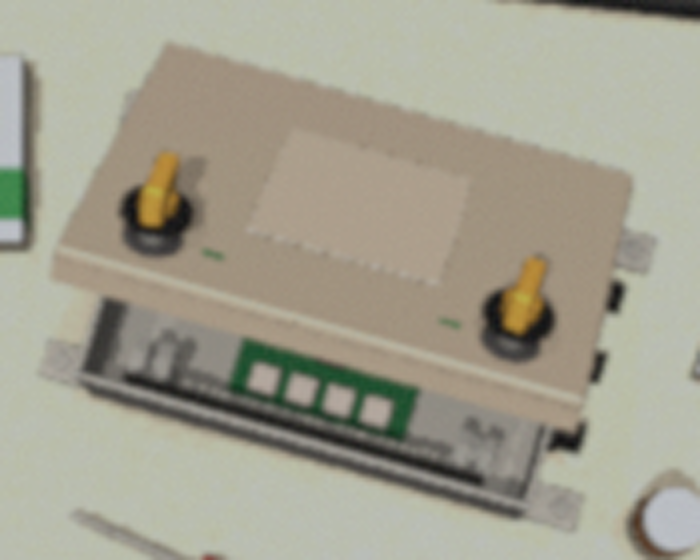

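View pics/sb.png

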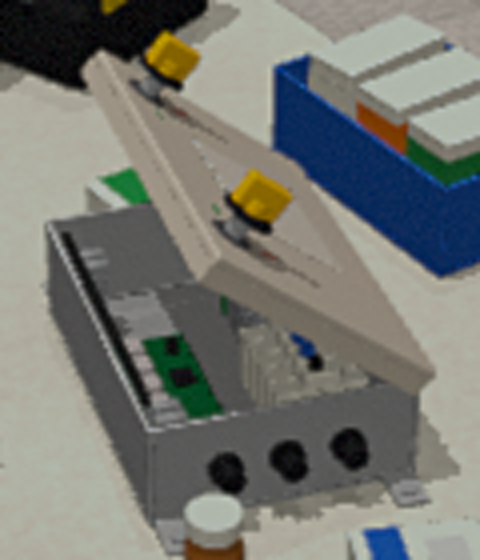

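```bash
cat > fit.py <<'E'
from h import *
from scipy.optimize import least_squares
def load(f): return dict(np.load(f'pics/{f}.npz'))
def Tbox(p,q):
    return np.array([p[0],p[1],0])+R.from_euler('z',p[2]).apply(q)
def cov(p,th,q): # cover frame: origin hinge, x towards front = -x box
    q=np.array(q,float); r=R.from_euler('y',th).apply([-q[0],q[1],q[2]]); return Tbox(p,r+[100,0,85])
if __name__=='__main__':
    t,s=load('top0'),load('side0')
    C=[(t,(-4,146,12),267.5,161.25),(t,(-4,-146,12),383,194.25),(t,(204,146,12),240,212),(t,(204,-146,12),370,250.5),
       (s,(204,146,12),295,178),(s,(204,-146,12),324.25,228.75),(s,(-4,-146,12),378.25,258.75)]
    B=[(t,(-100,140,85),246.25,244.),(t,(-100,-140,85),355.5,278),(s,(-100,-140,85),308,272.5),(s,(-100,140,85),282,221.25),(s,(-100,-140,0),308.75,294.5)]
    W=[(t,1,0,265.25,198),(t,-1,0,356.25,224.5),(s,1,0,313,180),(s,-1,0,335,214.5),(t,1,-12.5,264.25,203),(t,-1,-12.5,354.5,229.5)]
    def f(p):
        r=[]
        for c,q,u,v in C: r+=list(np.subtract(proj(c,cov(p,p[3],q)),(u,v)))
        for c,q,u,v in B: r+=list(np.subtract(proj(c,Tbox(p,q)),(u,v)))
        for c,sg,dz,u,v in W: r+=list(np.subtract(proj(c,cov(p,p[3],(p[4],sg*p[5],p[6]+dz))),(u,v)))
        return r
    o=least_squares(f,[520,20,-.25,.7,175,110,40],loss='soft_l1'); p=o.x
    print(np.round(p,3)); print(np.round(np.reshape(f(p),(-1,2)),1).tolist())
    np.save('p.npy',p)
    for n,q in (('edge',(190,0,12)),('frontmid',(204,0,12)),('L',(p[4],p[5],p[6])),('Rr',(p[4],-p[5],p[6]))):
        print(n,np.round(cov(p,p[3],q)),'shut',np.round(cov(p,0.0,q)))
E
python3 fit.py
```

```text
[ 6.09910e+02  4.24210e+01 -2.72000e-01  6.79000e-01  1.75661e+02
  9.96540e+01  4.51440e+01]
[[-0.5, -1.8], [1.3, -0.8], [-1.5, -0.2], [1.5, 0.5], [-0.4, -0.8], [0.2, 0.4], [1.7, -0.3], [-3.3, -0.1], [1.8, -0.2], [-1.4, 0.8], [-0.9, -1.4], [-1.6, 2.8], [-0.1, 0.1], [-0.1, 0.3], [-0.1, -0.1], [-0.4, 0.2], [0.2, -0.4], [0.2, -0.4]]
edge [571.  53. 214.] shut [523.  67.  97.]
frontmid [561.  56. 222.] shut [510.  70.  97.]
L [629. 141. 230.] shut [564. 159. 130.]
Rr [575. -51. 230.] shut [510. -33. 130.]
```

```bash
cat > go.py <<'E'
from fit import *
def info():
    s=env.get_state(); r=R.from_quat(s['ee_rot'])
    print('t',round(float(s['clock']),2),'pos',np.round(s['position'],1),'F',np.round(s['ft_force'],1),'T',np.round(s['ft_torque'],2),'gap',round(float(s['finger_gap']),3),'q7',np.round(s['qpos'],2)[-1]); return s,r
def d(target,s,r): return np.round(r.inv().apply(np.array(target)-s['position']),1)
E
python3 - <<'E'
from go import *
p=np.load('p.npy'); s,r=info(); print(np.round(r.as_matrix(),3).tolist(), 'yaw x tool',)
e=cov(p,p[3],(190,0,12)); print('above',d(e+[0,0,50],s,r))
for th in (.68,.5,.35,.2,.1,.03,0.01): print(th,d(cov(p,th,(190,0,12)),s,r)-d(e+[0,0,50],s,r))
E
```

```text
t 0.1 pos [144.8 529.9 230.3] F [-0.7  0.2 -0.2] T [0.01 0.04 0.01] gap 1.002 q7 -0.03
[[-0.965, 0.264, -0.0], [0.264, 0.965, -0.002], [-0.0, -0.002, -1.0]] yaw x tool
above [-536.8 -347.5  -32.6]
0.68 [-0.1  0.1 49.9]
0.5 [20.7  0.3 77.1]
0.35 [ 34.    0.4 102.3]
0.2 [ 43.5   0.5 129.2]
0.1 [ 47.5   0.5 147.8]
0.03 [ 49.2   0.6 161. ]
0.01 [ 49.6   0.6 164.8]
```

Call:
arm_command --pt "0 0 0 -0.03 -0.015 -0.02 1" --pt "0 0 0 -0.06 -0.035 -0.035 1" --pt "0 0 0 -0.09 -0.055 -0.05 1" --pt "0 0 0 -0.12 -0.075 -0.06 1" --pt "0 0 0 -0.15 -0.095 -0.06 1" --newtons 40

```text
clock: 0.52
position: [266.1, 399.0, 293.4]
ee_rot: [0.133, 0.991, 0.002, 0.001]
ft_force: [1.3, 1.5, 0.1]
finger_gap: 0.297
grasp_force: 0.0
```

Call:
arm_command --pt "0 0 0 -0.032 -0.021 0 1" --pt "0 0 0 -0.064 -0.042 0 1" --pt "0 0 0 -0.096 -0.063 0 1" --pt "0 0 0 -0.128 -0.084 0 1" --pt "0 0 0 -0.16 -0.105 0 1"

```text
clock: 0.93
position: [391.9, 254.1, 291.0]
ee_rot: [0.133, 0.991, -0.0, -0.0]
ft_force: [0.4, 0.5, -0.1]
finger_gap: 0.006
grasp_force: 0.0
```

Call:
arm_command --pt "0 0 0 -0.032 -0.021 0 1" --pt "0 0 0 -0.064 -0.042 0 1" --pt "0 0 0 -0.096 -0.063 0 1" --pt "0 0 0 -0.128 -0.084 0 1" --pt "0 0 0 -0.155 -0.1 0 1"

```text
clock: 1.35
position: [515.6, 115.3, 291.0]
ee_rot: [0.134, 0.991, -0.001, 0.0]
ft_force: [0.2, -0.1, -0.2]
finger_gap: 0.001
grasp_force: 0.0
```

```bash
python3 - <<'E'
from go import *
p=np.load('p.npy'); s,r=info(); print(s['ee_rot'])
e=cov(p,p[3],(190,0,12)); print('above',d(e+[0,0,50],s,r))
E
```

```text
t 1.35 pos [515.6 115.3 291. ] F [ 0.2 -0.1 -0.2] T [-0.08  0.03  0.01] gap 0.001 q7 1.15
[ 1.34274784e-01  9.90943874e-01 -7.21031823e-04  2.98164970e-05]
above [-70.  -45.   27.4]
```

Call:
arm_command --pt "0 0 0 -0.03 -0.02 0 1" --pt "0 0 0 -0.06 -0.038 0 1" --pt "0 0 0 -0.07 -0.045 0.01 1" --pt "0 0 0 -0.07 -0.045 0.03 1" --pt "0 0 0 -0.07 -0.045 0.055 1"

```text
clock: 1.77
position: [571.6, 55.1, 236.4]
ee_rot: [0.135, 0.991, 0.0, 0.002]
ft_force: [-0.1, 0.2, -0.8]
finger_gap: 0.002
grasp_force: 0.0
```

Call:
arm_command --pt "0 0 0 0 0 0.008 1" --pt "0 0 0 0 0 0.016 1" --pt "0 0 0 0 0 0.022 1" --pt "0 0 0 0.004 0 0.028 1" --pt "0 0 0 0.008 0 0.034 1"

```text
clock: 2.18
position: [563.2, 59.2, 203.1]
ee_rot: [0.133, 0.991, 0.0, 0.001]
ft_force: [-0.1, 1.0, 2.4]
finger_gap: -0.002
grasp_force: 0.7
```

```bash
python3 - <<'E'
from go import *
p=np.load('p.npy'); s,r=info()
for th in (.68,.6,.5,.4,.2,.01): print(th,d(cov(p,th,(190,0,12)),s,r))
a=[cv2.resize(snap(n,n+'1')['image'][y:y+200,x:x+267],(800,600)) for n,y,x in (('side',120,220),)]
cv2.imwrite('pics/s1c.png',a[0][:,:,::-1])
E
```

```text
t 2.18 pos [563.2  59.2 203.1] F [-0.1  1.   2.4] T [0.01 0.06 0.03] gap -0.002 q7 1.32
0.68 [ -9.4  -3.6 -10.7]
0.6 [ 0.5 -3.6  0.9]
0.5 [11.5 -3.5 16.5]
0.4 [20.9 -3.5 33. ]
0.2 [34.5 -3.5 68.5]
0.01 [ 40.6  -3.5 104.1]
```

View pics/s1c.png

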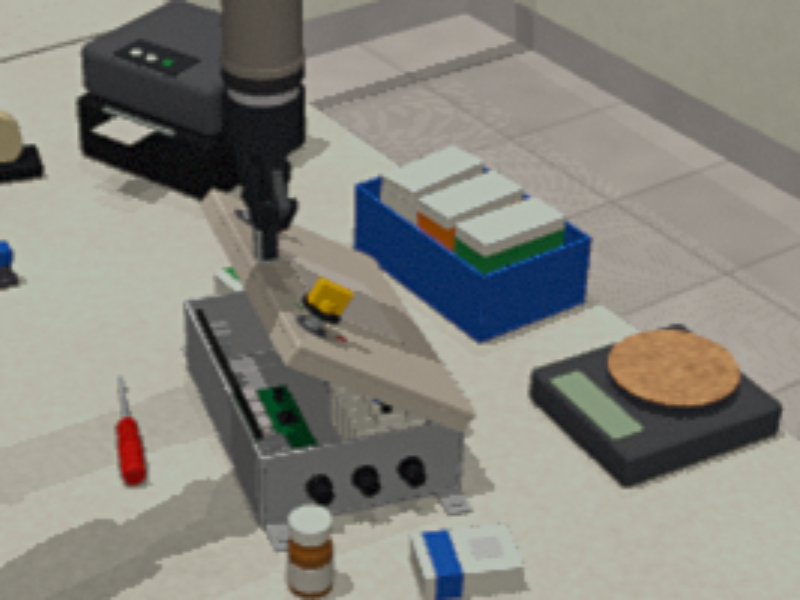

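The fingertips are on the cover near the middle of its front edge, at crop position (265,255), and the cover is going down. I'll keep following the arc.

Call:
arm_command --pt "0 0 0 0.003 0 0.009 1" --pt "0 0 0 0.008 0 0.018 1" --pt "0 0 0 0.013 0 0.027 1" --pt "0 0 0 0.018 0 0.036 1" --pt "0 0 0 0.022 0 0.045 1"

```text
clock: 2.65
position: [541.4, 64.9, 157.1]
ee_rot: [0.133, 0.991, 0.0, 0.001]
ft_force: [1.0, 0.5, 1.6]
finger_gap: -0.002
grasp_force: 0.5
```

Call:
arm_command --pt "0 0 0 0.003 0 0.009 1" --pt "0 0 0 0.006 0 0.018 1" --pt "0 0 0 0.009 0 0.027 1" --pt "0 0 0 0.011 0 0.036 1" --pt "0 0 0 0.013 0 0.045 1"

```text
clock: 3.07
position: [528.5, 68.1, 111.4]
ee_rot: [0.133, 0.991, -0.0, 0.0]
ft_force: [1.4, -0.3, 1.2]
finger_gap: -0.002
grasp_force: 0.4
```

Call:
arm_command --pt "0 0 0 0 0 0.003 1" --pt "0 0 0 0 0 0.005 1" --pt "0 0 0 0 0 0.007 1" --pt "0 0 0 0 0 0.009 1" --pt "0 0 0 0 0 0.011 1"

```text
clock: 3.48
position: [528.9, 68.0, 101.4]
ee_rot: [0.133, 0.991, 0.0, 0.0]
ft_force: [-0.8, -0.2, 0.5]
finger_gap: 0.002
grasp_force: 0.4
```

Call:
arm_command --pt "0 0 0 0 0 0.001 1" --pt "0 0 0 0 0 0.002 1" --pt "0 0 0 0 0 0.003 1" --pt "0 0 0 0 0 0.003 1" --pt "0 0 0 0 0 0.003 1"

```text
clock: 3.9
position: [528.7, 68.1, 98.7]
ee_rot: [0.133, 0.991, 0.0, 0.0]
ft_force: [-0.8, 0.3, 4.4]
finger_gap: -0.001
grasp_force: 2.4
```

Call:
arm_command --pt "0 0 0 0 0 0.001 1" --pt "0 0 0 0 0 -0.025 1" --pt "0 0 0 0 0 -0.06 -1" --pt "0 0 0 0 0 -0.1 -1" --pt "0 0 0 0.0 0 -0.14 -1"

```text
clock: 4.32
position: [528.2, 68.0, 239.1]
ee_rot: [0.133, 0.991, -0.0, -0.0]
ft_force: [1.1, 0.3, -0.2]
finger_gap: 0.42
grasp_force: 0.0
```

```bash
python3 - <<'E'
from go import *
s,r=info(); c=snap('wrist','w1'); print(c['fx'],np.round(c['pose'],2).tolist())
snap('top','top2')
E
```

```text
t 4.32 pos [528.2  68.  239.1] F [ 1.1  0.3 -0.2] T [ 0.01 -0.09  0.02] gap 0.42 q7 1.26
429.11199751636957 [[0.26, -0.93, -0.26, 462.17], [0.96, 0.26, 0.07, 86.27], [0.0, -0.27, 0.96, 381.38], [0.0, 0.0, 0.0, 1.0]]
```

View pics/w1.png

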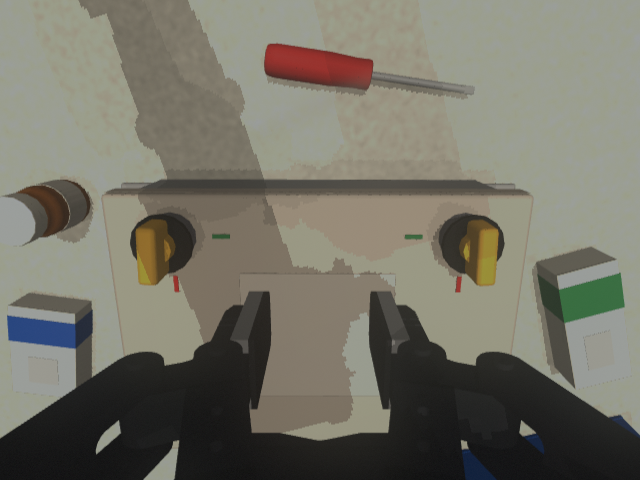

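The wrist picture shows both wings front to back. The flanges are centred near (163,241) on the right and (472,241) on the left. The red marks are at (176,284) and (459,284), the green ones at (221,236) and (413,236).

```bash
python3 - <<'E'
from go import *
c=load('w1'); s,r=info(); p=np.load('p.npy')
B=lambda q: R.from_euler('z',-p[2]).apply(np.array(q)-[p[0],p[1],0])
for n,u,v,z in (('Rred',176,284,99.5),('Rgreen',221,236,99.5),('Rfl',163,241,117),('Rfl100',163,241,110),('Rwtop_far',148,284,142),('Lred',459,284,99.5),('Lgreen',413,236,99.5),('Lfl',472,241,117),('Lwtop_far',487,284,142),('edgeL',529,195,99.5),('edgeR',105,195,99.5)):
    q=atz(c,u,v,z); print(n,np.round(q,1),'box',np.round(B(q),1),'tool',d(q,s,r))
print('tool yaw vs box',R.from_euler('z',-p[2]).apply(r.apply([1,0,0])))
cv2.imwrite('pics/w1c.png',np.hstack([cv2.resize(c['image'][200:300,120:186],None,fx=5,fy=5,interpolation=2),cv2.resize(c['image'][200:300,435:510],None,fx=5,fy=5,interpolation=2)])[:,:,::-1])
E
```

```text
t 4.42 pos [533.8  68.1 245.6] F [ 0.8 -0.3  0.5] T [ 0.05 -0.08  0.06] gap 0.593 q7 1.26
Rred [545.7 -41.4  99.5] box [-39.3 -98.   99.5] tool [ -38.2 -103.5  145.9]
Rgreen [520.8   0.6  99.5] box [-74.6 -64.2  99.5] tool [ -3.2 -69.5 145.7]
Rfl [510.5 -31.1 117. ] box [-76.  -97.5 117. ] tool [  -1.8 -102.7  127.9]
Rfl100 [511.7 -34.2 110. ] box [ -74.  -100.1  110. ] tool [  -3.7 -105.4  134.9]
Rwtop_far [528.7 -38.3 142. ] box [-56.6 -99.6 142. ] tool [ -21.6 -104.7  103.2]
Lred [598.6 150.9  99.5] box [-40.  101.4  99.5] tool [-38.5  96.  147.3]
Lgreen [555.6 126.9  99.5] box [-75.1  66.8  99.5] tool [ -3.4  61.5 146.6]
Lfl [563.1 160.3 117. ] box [-76.8 100.9 117. ] tool [ -2.1  95.7 129.3]
Lwtop_far [582.5 157.3 142. ] box [-57.3 103.3 142. ] tool [-21.9  98.2 104.6]
edgeL [548.3 207.1  99.5] box [-103.6  142.1   99.5] tool [ 24.8 136.9 146.7]
edgeR [473.6 -64.5  99.5] box [-102.6 -139.6   99.5] tool [  25.2 -144.7  144.7]
tool yaw vs box [-0.99988015 -0.00510997 -0.01461441]
```

View pics/w1c.png

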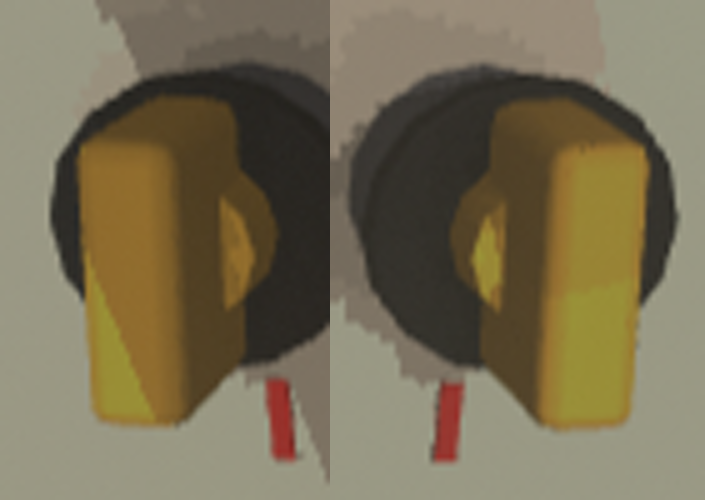

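```bash
python3 - <<'E'
from go import *
c=load('w1'); s,r=info(); p=np.load('p.npy')
print(np.round(s['qd'],3),s['ee_rot'])
for u in (146,488.4): print('wing top',d(atz(c,u,257,142),s,r))
for y in (-98.3,101.2):
    q=Tbox(p,(-75,y,160)); print(np.round(q,1),d(q,s,r))
E
```

```text
t 4.42 pos [533.8  68.1 245.6] F [ 0.8 -0.3  0.5] T [ 0.05 -0.08  0.06] gap 0.593 q7 1.26
[ 0.004  0.05  -0.013  0.121 -0.008 -0.056  0.01 ] [0.13301256 0.99108157 0.00240139 0.00769525]
wing top [  -4.6 -104.   102.9]
wing top [ -4.9  97.2 104.3]
[511.3 -32.1 160. ] [  -3.4 -103.2   84.9]
[564.9 160.  160. ] [-4.5 96.3 86.3]
```

Call:
arm_command --pt "0 0 0 -0.005 -0.03 0 0.2" --pt "0 0 0 -0.01 -0.065 0.01 0.2" --pt "0 0 0 -0.01 -0.101 0.03 0.2" --pt "0 0 0 -0.01 -0.101 0.05 0.2" --pt "0 0 0 -0.01 -0.101 0.065 0.2"

```text
clock: 4.83
position: [510.5, -35.6, 171.6]
ee_rot: [0.136, 0.991, -0.001, -0.0]
ft_force: [0.9, 1.1, -0.5]
finger_gap: 0.399
grasp_force: 0.0
```

Call:
arm_command --pt "0 0 0 0 0 0 0.2" --pt "0 0 0 0 0 0 0.2" --pt "0 0 0 0 0 0 0.2" --pt "0 0 0 0 0 0 0.2" --pt "0 0 0 0 0 0 0.2"

```text
clock: 5.25
position: [512.7, -31.6, 174.3]
ee_rot: [0.132, 0.991, 0.0, 0.001]
ft_force: [-0.7, 0.3, 1.0]
finger_gap: 0.403
grasp_force: 0.0
```

```bash
python3 - <<'E'
from go import *
s,r=info(); p=np.load('p.npy'); print(s['ee_rot'])
q=Tbox(p,(-75,-98.3,122)); print(d(q,s,r))
snap('wrist','w2')
E
```

```text
t 5.25 pos [512.7 -31.6 174.3] F [-0.7  0.3  1. ] T [ 0.01 -0.01  0.02] gap 0.403 q7 1.48
[1.32429920e-01 9.91191632e-01 1.69299962e-04 1.19813763e-03]
[ 1.4 -0.9 52.3]
```

View pics/w2.png

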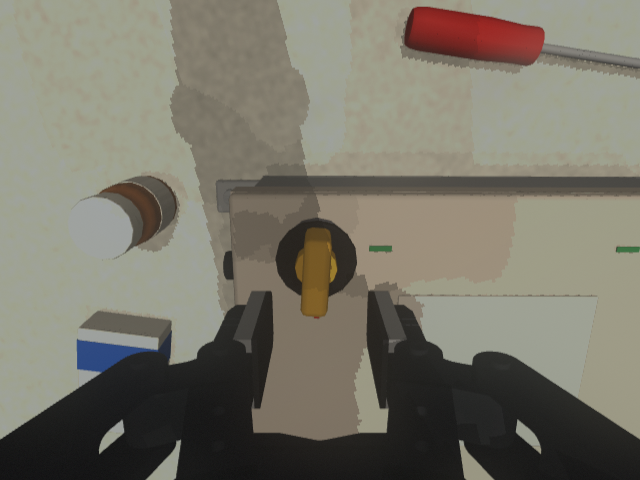

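The wing at (315,270) sits between the fingers, whose centre is near u=319. Next I descend and pinch.

Call:
arm_command --pt "0 0 0 0.001 -0.001 0.015 0.2" --pt "0 0 0 0.001 -0.001 0.03 0.2" --pt "0 0 0 0.001 -0.001 0.042 0.2" --pt "0 0 0 0.001 -0.001 0.05 0.2" --pt "0 0 0 0.001 -0.001 0.05 0.2" --newtons 20

```text
clock: 5.72
position: [509.4, -32.4, 122.0]
ee_rot: [0.133, 0.991, -0.0, -0.001]
ft_force: [-0.5, 0.6, 0.4]
finger_gap: 0.397
grasp_force: 0.0
```

Call:
arm_command --pt "0 0 0 0 0 0 0.4" --pt "0 0 0 0 0 0 0.5" --pt "0 0 0 0 0 0 0.6" --pt "0 0 0 0 0 0 0.8" --pt "0 0 0 0 0 0 0.8"

```text
clock: 6.13
position: [511.3, -33.0, 124.3]
ee_rot: [0.133, 0.991, 0.0, 0.001]
ft_force: [0.1, 0.1, 2.4]
finger_gap: 0.134
grasp_force: 24.8
```

Call:
arm_command --pt "0 0 0 0 0 0 0.9" --pt "0 0 0 0 0 0 1" --pt "0 0 0 0 0 0 1" --pt "0 0 0 0 0 0 1" --pt "0 0 0 0 0 0 1"

```text
clock: 6.55
position: [511.2, -33.0, 123.8]
ee_rot: [0.133, 0.991, -0.0, 0.001]
ft_force: [1.8, -1.2, 4.0]
finger_gap: 0.133
grasp_force: 24.9
```

Call:
arm_command --pt "0 0 0 0 0 0.001 1" --pt "0 0 0 0 0 0.002 1" --pt "0 0 0 0 0 0.003 1" --pt "0 0 0 0 0 0.003 1" --pt "0 0 0 0 0 0.003 1"

```text
clock: 6.97
position: [511.2, -32.9, 120.6]
ee_rot: [0.133, 0.991, -0.0, 0.001]
ft_force: [2.5, -1.5, 4.0]
finger_gap: 0.137
grasp_force: 25.1
```

Call:
arm_command --pt "0 0 0 0 0 0.0005 1" --pt "0 0 0 0 0 0.001 1" --pt "0 0 0 0 0 0.0015 1" --pt "0 0 0 0 0 0.002 1" --pt "0 0 0 0 0 0.002 1"

```text
clock: 7.38
position: [511.2, -32.9, 118.6]
ee_rot: [0.133, 0.991, -0.0, 0.001]
ft_force: [2.5, -1.5, 5.1]
finger_gap: 0.132
grasp_force: 25.2
```

Call:
arm_command --pt "0 0 0 0 0 0.0005 1" --pt "0 0 0 0 0 0.001 1" --pt "0 0 0 0 0 0.0015 1" --pt "0 0 0 0 0 0.0015 1" --pt "0 0 0 0 0 0.0015 1"

```text
clock: 7.8
position: [511.2, -32.9, 117.3]
ee_rot: [0.133, 0.991, -0.0, 0.001]
ft_force: [3.2, -2.3, 6.2]
finger_gap: 0.137
grasp_force: 25.2
```

Call:
arm_command --pt "0 0 0 0 0 0.0005 1" --pt "0 0 0 0 0 0.001 1" --pt "0 0 0 0 0 0.0015 1" --pt "0 0 0 0 0 0.0015 1" --pt "0 0 0 0 0 0.0015 1"

```text
clock: 8.22
position: [511.1, -32.9, 115.8]
ee_rot: [0.133, 0.991, -0.0, 0.001]
ft_force: [2.2, -1.1, 5.8]
finger_gap: 0.131
grasp_force: 25.3
```

Call:
arm_command --pt "0 0 0 0 0 0.0005 1" --pt "0 0 0 0 0 0.001 1" --pt "0 0 0 0 0 0.0015 1" --pt "0 0 0 0 0 0.0015 1" --pt "0 0 0 0 0 0.0015 1"

```text
clock: 8.63
position: [511.2, -32.9, 114.4]
ee_rot: [0.133, 0.991, 0.0, 0.001]
ft_force: [1.7, -1.0, 6.5]
finger_gap: 0.136
grasp_force: 25.4
```

Call:
arm_command --pt "0 0 0 0 0 0.0005 1" --pt "0 0 0 0 0 0.001 1" --pt "0 0 0 0 0 0.0015 1" --pt "0 0 0 0 0 0.0015 1" --pt "0 0 0 0 0 0.0015 1"

```text
clock: 9.05
position: [511.1, -32.9, 113.0]
ee_rot: [0.133, 0.991, 0.0, 0.001]
ft_force: [1.0, -2.2, 5.7]
finger_gap: 0.138
grasp_force: 25.5
```

Call:
arm_command --pt "0 0 0 0 0 0.0005 1" --pt "0 0 0 0 0 0.001 1" --pt "0 0 0 0 0 0.0015 1" --pt "0 0 0 0 0 0.0015 1" --pt "0 0 0 0 0 0.0015 1"

```text
clock: 9.47
position: [511.2, -32.9, 111.6]
ee_rot: [0.133, 0.991, 0.0, 0.001]
ft_force: [1.7, -1.2, 7.9]
finger_gap: 0.134
grasp_force: 25.5
```

Call:
arm_command --pt "0 0 0 0 0 0.0005 1" --pt "0 0 0 0 0 0.001 1" --pt "0 0 0 0 0 0.001 1" --pt "0 0 0 0 0 0.001 1" --pt "0 0 0 0 0 0.001 1"

```text
clock: 9.88
position: [511.1, -32.9, 110.6]
ee_rot: [0.133, 0.991, 0.0, 0.001]
ft_force: [1.5, -1.0, 8.0]
finger_gap: 0.134
grasp_force: 25.6
```

Call:
arm_command --pt "0 0 0 0 0 0.0005 1" --pt "0 0 0 0 0 0.001 1" --pt "0 0 0 0 0 0.001 1" --pt "0 0 0 0 0 0.001 1" --pt "0 0 0 0 0 0.001 1"

```text
clock: 10.3
position: [511.1, -32.9, 110.1]
ee_rot: [0.133, 0.991, 0.0, 0.001]
ft_force: [0.5, -1.6, 10.5]
finger_gap: 0.135
grasp_force: 26.0
```

Call:
arm_command --pt "0 0 0 0 0 0.0003 1" --pt "0 0 0 0 0 0.0005 1" --pt "0 0 0 0 0 0.0005 1" --pt "0 0 0 0 0 0.0005 1" --pt "0 0 0 0 0 0.0005 1"

```text
clock: 10.72
position: [511.2, -32.9, 110.1]
ee_rot: [0.133, 0.991, 0.0, 0.001]
ft_force: [-0.5, -0.5, 14.0]
finger_gap: 0.136
grasp_force: 26.4
```

It has bottomed at z = 110.1 with 14 N. Now the turn.

Call:
arm_command --pt "0 0 0.06 0 0 0 1" --pt "0 0 0.12 0 0 0 1" --pt "0 0 0.2 0 0 0 1" --pt "0 0 0.28 0 0 0 1" --pt "0 0 0.36 0 0 0 1"

```text
clock: 11.13
position: [511.2, -32.9, 110.1]
ee_rot: [0.31, 0.951, 0.001, 0.001]
ft_force: [-0.9, -1.4, 13.6]
finger_gap: 0.138
grasp_force: 26.4
```

```bash
python3 -c "
from go import *
s,r=info(); print(s['ee_rot'],r.as_matrix()[:2,0])"
```

```text
t 11.13 pos [511.2 -32.9 110.1] F [-0.9 -1.4 13.6] T [-0.28  0.15  0.04] gap 0.138 q7 1.19
[3.10150348e-01 9.50686987e-01 5.52697227e-04 8.42186195e-04] [-0.8076121   0.58971273]
```

Call:
arm_command --pt "0 0 0.11 0 0 0 1" --pt "0 0 0.22 0 0 0 1" --pt "0 0 0.33 0 0 0 1" --pt "0 0 0.44 0 0 0 1" --pt "0 0 0.55 0 0 0 1"

```text
clock: 11.55
position: [511.2, -32.9, 110.1]
ee_rot: [0.557, 0.83, 0.001, 0.001]
ft_force: [-0.6, 0.4, 13.8]
finger_gap: 0.132
grasp_force: 26.4
```

Call:
arm_command --pt "0 0 0.11 0 0 0 1" --pt "0 0 0.22 0 0 0 1" --pt "0 0 0.33 0 0 0 1" --pt "0 0 0.44 0 0 0 1" --pt "0 0 0.52 0 0 0 1"

```text
clock: 11.97
position: [511.3, -32.9, 110.1]
ee_rot: [0.752, 0.659, 0.001, 0.0]
ft_force: [-0.7, -1.2, 14.0]
finger_gap: 0.132
grasp_force: 26.5
```

```bash
python3 -c "
from go import *
s,r=info(); p=np.load('p.npy'); x=r.as_matrix()[:2,0]; b=np.arctan2(x[1],x[0]); print('turn',np.pi+p[2]-b)"
```

```text
t 11.97 pos [511.3 -32.9 110.1] F [-0.7 -1.2 14. ] T [-0.29  0.25  0.08] gap 0.132 q7 0.23
turn 1.4296217781429414
```

Call:
arm_command --pt "0 0 0.05 0 0 0 1" --pt "0 0 0.1 0 0 0 1" --pt "0 0 0.14 0 0 0 1" --pt "0 0 0.17 0 0 0 1" --pt "0 0 0.17 0 0 0 1"

```text
clock: 12.38
position: [511.3, -32.9, 110.0]
ee_rot: [0.804, 0.595, 0.001, 0.0]
ft_force: [-1.5, -1.7, 15.2]
finger_gap: 0.132
grasp_force: 26.5
```

```bash
python3 -c "
from go import *
s,r=info(); p=np.load('p.npy'); x=r.as_matrix()[:2,0]; b=np.arctan2(x[1],x[0]); print('turn',np.pi+p[2]-b)"
```

```text
t 12.38 pos [511.3 -32.9 110. ] F [-1.5 -1.7 15.2] T [-0.24  0.25 -0.01] gap 0.132 q7 0.08
turn 1.5957055922923444
```

Call:
arm_command --pt "0 0 0.02 0 0 0 1" --pt "0 0 0.02 0 0 -0.001 1" --pt "0 0 0.02 0 0 -0.002 1" --pt "0 0 0.02 0 0 -0.003 1" --pt "0 0 0.02 0 0 -0.004 1"

```text
clock: 12.8
position: [511.2, -32.9, 113.0]
ee_rot: [0.809, 0.588, 0.001, 0.001]
ft_force: [2.1, -1.1, 6.3]
finger_gap: 0.135
grasp_force: 25.5
```

Call:
arm_command --pt "0 0 0 0 0 0 0.6" --pt "0 0 0 0 0 0 0.4" --pt "0 0 0 0 0 0 0.3" --pt "0 0 0 0 0 0 0.2" --pt "0 0 0 0 0 0 0.2"

```text
clock: 13.22
position: [509.5, -32.3, 111.5]
ee_rot: [0.81, 0.587, -0.001, -0.001]
ft_force: [-0.6, -0.9, 0.1]
finger_gap: 0.397
grasp_force: 0.0
```

Call:
arm_command --pt "0 0 0 0 0 -0.01 0.2" --pt "0 0 0 0 0 -0.03 0.2" --pt "0 0 0 0 0 -0.05 0.2" --pt "0 0 0 0 0 -0.06 0.2" --pt "0 0 0 0 0 -0.06 0.2"

```text
clock: 13.63
position: [512.4, -33.1, 175.1]
ee_rot: [0.81, 0.587, 0.002, 0.002]
ft_force: [1.1, -0.5, 0.4]
finger_gap: 0.404
grasp_force: 0.0
```

```bash
python3 - <<'E'
from go import *
s,r=info(); p=np.load('p.npy')
q=Tbox(p,(-75,101.2,180)); print(q,d(q,s,r))
c=snap('wrist','w3')
E
```

```text
t 13.63 pos [512.4 -33.1 175.1] F [ 1.1 -0.5  0.4] T [-0.01  0.02  0.06] gap 0.404 q7 0.01
[564.85408397 160.04942019 180.        ] [199.9 -10.1  -4.6]
```

View pics/w3.png

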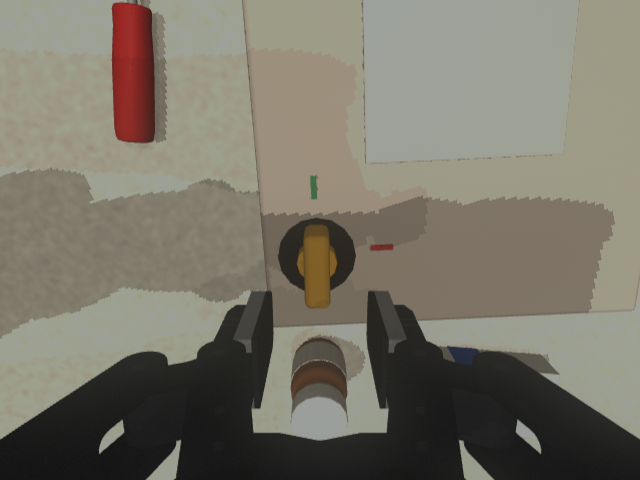

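The right wing now points at the green mark and is holding. Next I move to the left one, turning the tool back on the way.

Call:
arm_command --pt "0 0 -0.12 0.035 -0.002 0 0.2" --pt "0 0 -0.24 0.07 -0.004 0 0.2" --pt "0 0 -0.36 0.105 -0.006 0 0.2" --pt "0 0 -0.48 0.14 -0.008 0 0.2" --pt "0 0 -0.6 0.175 -0.009 0 0.2"

```text
clock: 14.1
position: [555.2, 138.3, 170.8]
ee_rot: [0.597, 0.802, -0.001, -0.001]
ft_force: [0.6, -0.8, 0.1]
finger_gap: 0.397
grasp_force: 0.0
```

Call:
arm_command --pt "0 0 -0.12 0 0 0 0.2" --pt "0 0 -0.24 0 0 0 0.2" --pt "0 0 -0.36 0 0 0 0.2" --pt "0 0 -0.48 0 0 0 0.2" --pt "0 0 -0.6 0 0 0 0.2"

```text
clock: 14.52
position: [555.1, 136.5, 170.6]
ee_rot: [0.334, 0.943, -0.001, -0.001]
ft_force: [-0.1, -0.3, -0.4]
finger_gap: 0.398
grasp_force: 0.0
```

Call:
arm_command --pt "0 0 -0.12 0 0 0 0.2" --pt "0 0 -0.24 0 0 0 0.2" --pt "0 0 -0.36 0 0 0 0.2" --pt "0 0 -0.4 0 0 0 0.2" --pt "0 0 -0.4 0 0 0 0.2"

```text
clock: 14.93
position: [555.2, 136.4, 170.7]
ee_rot: [0.143, 0.99, -0.0, -0.001]
ft_force: [1.0, 0.4, -0.8]
finger_gap: 0.401
grasp_force: 0.0
```

```bash
python3 - <<'E'
from go import *
s,r=info(); p=np.load('p.npy');x=r.as_matrix()[:2,0]; b=np.arctan2(x[1],x[0]); print('turn',np.pi+p[2]-b)
q=Tbox(p,(-75.3,101.2,124)); print(q,d(q,s,r))
E
```

```text
t 14.93 pos [555.2 136.4 170.7] F [ 1.   0.4 -0.8] T [-0.06 -0.    0.02] gap 0.401 q7 1.19
turn 0.014180089285544817
[564.5651121  160.13001336 124.        ] [-2.4 25.5 46.7]
```

Call:
arm_command --pt "0 0 -0.015 -0.002 0.012 0 0.2" --pt "0 0 -0.015 -0.002 0.025 0.005 0.2" --pt "0 0 -0.015 -0.002 0.025 0.02 0.2" --pt "0 0 -0.015 -0.002 0.025 0.035 0.2" --pt "0 0 -0.015 -0.002 0.025 0.045 0.2"

```text
clock: 15.35
position: [564.4, 162.1, 125.0]
ee_rot: [0.134, 0.991, -0.0, -0.001]
ft_force: [-0.7, 0.0, -0.0]
finger_gap: 0.401
grasp_force: 0.0
```

Call:
arm_command --pt "0 0 0 0 0 0.0 0.2" --pt "0 0 0 0 0 0 0.5" --pt "0 0 0 0 0 0 0.6" --pt "0 0 0 0 0 0 0.8" --pt "0 0 0 0 0 0 0.8" --newtons 20

```text
clock: 15.77
position: [565.6, 159.7, 128.1]
ee_rot: [0.136, 0.991, 0.0, 0.001]
ft_force: [-0.6, -0.1, 0.1]
finger_gap: 0.132
grasp_force: 24.0
```

Call:
arm_command --pt "0 0 0 0 0 0 0.9" --pt "0 0 0 0 0 0 1" --pt "0 0 0 0 0 0 1" --pt "0 0 0 0 0 0 1" --pt "0 0 0 0 0 0 1"

```text
clock: 16.18
position: [565.6, 159.7, 127.8]
ee_rot: [0.136, 0.991, 0.0, 0.0]
ft_force: [-0.8, -1.0, 2.9]
finger_gap: 0.132
grasp_force: 24.3
```

Call:
arm_command --pt "0 0 0 0 0 0.001 1" --pt "0 0 0 0 0 0.002 1" --pt "0 0 0 0 0 0.003 1" --pt "0 0 0 0 0 0.003 1" --pt "0 0 0 0 0 0.003 1"

```text
clock: 16.6
position: [565.6, 159.7, 124.5]
ee_rot: [0.136, 0.991, 0.0, 0.0]
ft_force: [0.4, -2.0, 4.6]
finger_gap: 0.135
grasp_force: 24.6
```

Call:
arm_command --pt "0 0 0 0 0 0.0005 1" --pt "0 0 0 0 0 0.001 1" --pt "0 0 0 0 0 0.0015 1" --pt "0 0 0 0 0 0.0015 1" --pt "0 0 0 0 0 0.0015 1"

```text
clock: 17.02
position: [565.6, 159.8, 123.0]
ee_rot: [0.135, 0.991, 0.0, 0.0]
ft_force: [-0.8, -1.0, 4.2]
finger_gap: 0.138
grasp_force: 24.6
```

Call:
arm_command --pt "0 0 0 0 0 0.0005 1" --pt "0 0 0 0 0 0.001 1" --pt "0 0 0 0 0 0.0015 1" --pt "0 0 0 0 0 0.0015 1" --pt "0 0 0 0 0 0.0015 1"

```text
clock: 17.43
position: [565.6, 159.7, 121.6]
ee_rot: [0.136, 0.991, 0.0, 0.0]
ft_force: [-0.9, -1.8, 5.2]
finger_gap: 0.138
grasp_force: 24.7
```

Call:
arm_command --pt "0 0 0 0 0 0.0005 1" --pt "0 0 0 0 0 0.001 1" --pt "0 0 0 0 0 0.0015 1" --pt "0 0 0 0 0 0.0015 1" --pt "0 0 0 0 0 0.0015 1"

```text
clock: 17.85
position: [565.6, 159.7, 120.2]
ee_rot: [0.135, 0.991, 0.0, 0.0]
ft_force: [-0.6, -1.5, 5.4]
finger_gap: 0.133
grasp_force: 24.7
```

Call:
arm_command --pt "0 0 0 0 0 0.0005 1" --pt "0 0 0 0 0 0.001 1" --pt "0 0 0 0 0 0.0012 1" --pt "0 0 0 0 0 0.0012 1" --pt "0 0 0 0 0 0.0012 1"

```text
clock: 18.27
position: [565.6, 159.7, 119.1]
ee_rot: [0.136, 0.991, 0.0, 0.0]
ft_force: [-0.8, -1.4, 6.4]
finger_gap: 0.131
grasp_force: 24.8
```

Call:
arm_command --pt "0 0 0 0 0 0.0005 1" --pt "0 0 0 0 0 0.001 1" --pt "0 0 0 0 0 0.0012 1" --pt "0 0 0 0 0 0.0012 1" --pt "0 0 0 0 0 0.0012 1"

```text
clock: 18.68
position: [565.6, 159.7, 118.0]
ee_rot: [0.136, 0.991, 0.0, 0.0]
ft_force: [-1.9, -1.9, 6.6]
finger_gap: 0.131
grasp_force: 24.8
```

Call:
arm_command --pt "0 0 0 0 0 0.0005 1" --pt "0 0 0 0 0 0.001 1" --pt "0 0 0 0 0 0.0012 1" --pt "0 0 0 0 0 0.0012 1" --pt "0 0 0 0 0 0.0012 1"

```text
clock: 19.1
position: [565.6, 159.7, 116.9]
ee_rot: [0.135, 0.991, 0.0, 0.0]
ft_force: [-2.2, -1.4, 7.5]
finger_gap: 0.131
grasp_force: 24.9
```

Call:
arm_command --pt "0 0 0 0 0 0.0005 1" --pt "0 0 0 0 0 0.001 1" --pt "0 0 0 0 0 0.001 1" --pt "0 0 0 0 0 0.001 1" --pt "0 0 0 0 0 0.001 1"

```text
clock: 19.52
position: [565.6, 159.8, 115.9]
ee_rot: [0.135, 0.991, 0.0, 0.0]
ft_force: [-2.0, -0.5, 7.5]
finger_gap: 0.133
grasp_force: 24.9
```

Call:
arm_command --pt "0 0 0 0 0 0.0005 1" --pt "0 0 0 0 0 0.001 1" --pt "0 0 0 0 0 0.001 1" --pt "0 0 0 0 0 0.001 1" --pt "0 0 0 0 0 0.001 1"

```text
clock: 19.93
position: [565.6, 159.8, 115.1]
ee_rot: [0.135, 0.991, 0.0, 0.0]
ft_force: [-1.5, -1.7, 8.2]
finger_gap: 0.135
grasp_force: 25.0
```

Call:
arm_command --pt "0 0 0 0 0 0.0005 1" --pt "0 0 0 0 0 0.001 1" --pt "0 0 0 0 0 0.001 1" --pt "0 0 0 0 0 0.001 1" --pt "0 0 0 0 0 0.001 1"

```text
clock: 20.35
position: [565.7, 159.8, 114.9]
ee_rot: [0.135, 0.991, 0.0, 0.001]
ft_force: [-3.5, -2.3, 11.1]
finger_gap: 0.132
grasp_force: 25.5
```

Call:
arm_command --pt "0 0 0 0 0 0.0003 1" --pt "0 0 0 0 0 0.0005 1" --pt "0 0 0 0 0 0.0005 1" --pt "0 0 0 0 0 0.0005 1" --pt "0 0 0 0 0 0.0005 1"

```text
clock: 20.77
position: [565.7, 159.8, 114.8]
ee_rot: [0.135, 0.991, 0.0, 0.001]
ft_force: [-2.9, -1.8, 14.3]
finger_gap: 0.133
grasp_force: 25.8
```

Bottomed (z steady at 114.8, 14.3 N). I'll turn it.

Call:
arm_command --pt "0 0 0.06 0 0 0 1" --pt "0 0 0.12 0 0 0 1" --pt "0 0 0.2 0 0 0 1" --pt "0 0 0.28 0 0 0 1" --pt "0 0 0.36 0 0 0 1"

```text
clock: 21.18
position: [565.6, 159.4, 114.8]
ee_rot: [0.313, 0.95, 0.0, 0.0]
ft_force: [-3.7, -1.6, 14.3]
finger_gap: 0.13
grasp_force: 25.9
```

Call:
arm_command --pt "0 0 0.11 0 0 0 1" --pt "0 0 0.22 0 0 0 1" --pt "0 0 0.33 0 0 0 1" --pt "0 0 0.44 0 0 0 1" --pt "0 0 0.55 0 0 0 1"

```text
clock: 21.6
position: [565.2, 158.9, 114.8]
ee_rot: [0.559, 0.829, -0.0, -0.0]
ft_force: [-5.3, -3.2, 14.7]
finger_gap: 0.129
grasp_force: 26.0
```

Call:
arm_command --pt "0 0 0.11 0 0 0 1" --pt "0 0 0.22 0 0 0 1" --pt "0 0 0.33 0 0 0 1" --pt "0 0 0.44 0 0 0 1" --pt "0 0 0.52 0 0 0 1"

```text
clock: 22.02
position: [564.6, 158.8, 114.7]
ee_rot: [0.754, 0.657, -0.001, -0.0]
ft_force: [-6.1, -2.5, 16.6]
finger_gap: 0.131
grasp_force: 26.2
```

Call:
arm_command --pt "0 0 0.05 0 0 0 1" --pt "0 0 0.1 0 0 0 1" --pt "0 0 0.14 0 0 0 1" --pt "0 0 0.17 0 0 0 1" --pt "0 0 0.17 0 0 0 1"

```text
clock: 22.43
position: [564.4, 158.7, 114.8]
ee_rot: [0.806, 0.593, -0.001, -0.0]
ft_force: [-6.6, -2.0, 16.9]
finger_gap: 0.134
grasp_force: 26.2
```

```bash
python3 -c "
from go import *
s,r=info(); p=np.load('p.npy'); x=r.as_matrix()[:2,0]; b=np.arctan2(x[1],x[0]); print('turn',np.pi+p[2]-b)"
```

```text
t 22.43 pos [564.4 158.7 114.8] F [-6.6 -2.  16.9] T [-0.61  1.61  0.  ] gap 0.134 q7 -0.23
turn 1.601093985861122
```

Call:
arm_command --pt "0 0 0.015 0 0 0 1" --pt "0 0 0.015 0 0 -0.001 1" --pt "0 0 0.015 0 0 -0.002 1" --pt "0 0 0.015 0 0 -0.003 1" --pt "0 0 0.015 0 0 -0.004 1"

```text
clock: 22.85
position: [564.2, 158.8, 116.8]
ee_rot: [0.809, 0.587, -0.001, -0.0]
ft_force: [-2.8, -2.5, 6.7]
finger_gap: 0.132
grasp_force: 25.1
```

Call:
arm_command --pt "0 0 0 0 0 0 0.6" --pt "0 0 0 0 0 0 0.4" --pt "0 0 0 0 0 0 0.3" --pt "0 0 0 0 0 0 0.2" --pt "0 0 0 0 0 0 0.2"

```text
clock: 23.27
position: [565.0, 160.2, 116.2]
ee_rot: [0.809, 0.587, -0.0, -0.0]
ft_force: [-0.3, -0.8, -0.5]
finger_gap: 0.4
grasp_force: 0.0
```

Call:
arm_command --pt "0 0 0 0 0 -0.01 0.2" --pt "0 0 0 0 0 -0.03 0.2" --pt "0 0 0 0 0 -0.05 0.2" --pt "0 0 0 0 0 -0.08 0.2" --pt "0 0 0 0 0 -0.11 0.2"

```text
clock: 23.68
position: [564.7, 159.8, 228.0]
ee_rot: [0.81, 0.587, -0.0, -0.0]
ft_force: [0.7, 0.0, 0.5]
finger_gap: 0.403
grasp_force: 0.0
```

Call:
arm_command --pt "0 0 0 0.0 0.03 -0.01 0.2" --pt "0 0 0 -0.03 0.06 -0.02 0.2" --pt "0 0 0 -0.06 0.06 -0.02 0.2" --pt "0 0 0 -0.09 0.06 -0.02 0.2" --pt "0 0 0 -0.09 0.06 -0.02 0.2"

```text
clock: 24.1
position: [593.0, 45.1, 248.8]
ee_rot: [0.814, 0.581, -0.001, 0.003]
ft_force: [-0.3, -1.6, -0.0]
finger_gap: 0.4
grasp_force: 0.0
```

```bash
python3 - <<'E'
from go import *
s,r=info()
snap('wrist','w4')
c=snap('side','s4')['image']; t=snap('top','t4')['image']
w=cv2.imread('pics/w4.png')[:,:,::-1]
a=np.hstack([cv2.resize(w,(400,300)),cv2.resize(c[150:300,240:440],(400,300))])
b=cv2.resize(t[140:290,215:415],(400,300)); b=np.hstack([b,cv2.resize(t,(400,300))])
cv2.imwrite('pics/f.png',np.vstack([a,b])[:,:,::-1])
E
```

```text
t 24.1 pos [593.   45.1 248.8] F [-0.3 -1.6 -0. ] T [-0.1  -0.01  0.01] gap 0.4 q7 -0.13
```

View pics/f.png

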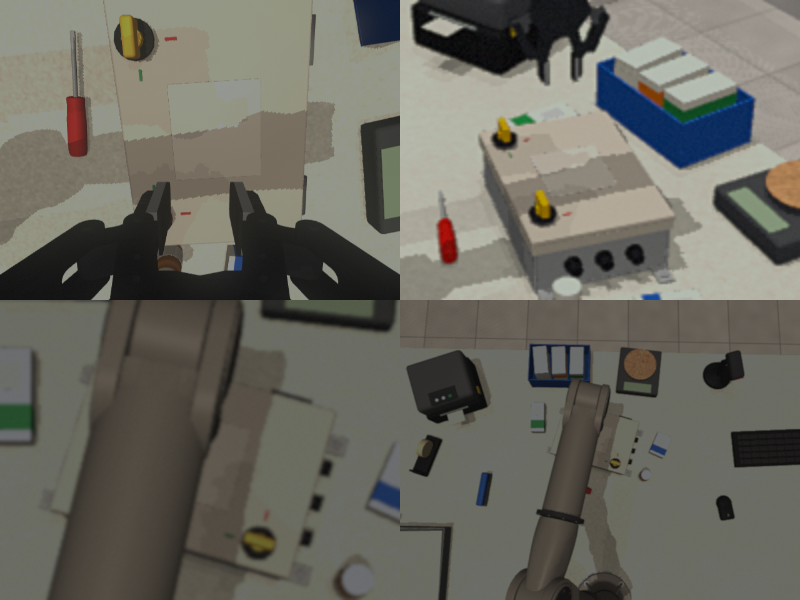

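The composite shows the cover shut, and both wings low and parallel to the front edge, at (128,38) in the wrist panel and (258,541) in the top panel. The bystanders have not moved, so I'm handing in.

```bash
python3 -c "
from bench import env
print(env.hand_in())"
```

```text
the job is handed in; nothing more can be done
None
```

The job is handed in: the cover is shut and both fasteners are turned to their catch (no more than 17 N read while pressing, bystanders unmoved in the last pictures); the hand-in gave no verdict.

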